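# Set the sample cell in the weld-fume opacity meter

## Task

Gently set down the clear-windowed sample cell upright on the floor of the trough of the blue opacity meter, with its clear faces looking along the light path at the lamp and the detector, and only then let go of it. Next slide the lamp head up by its red knob until the cell is held gently but firmly between detector and lamp, the lamp's sprung nose part-way pressed in and never bottomed out. The cell is glass: never drop or ram it. Leave the dark blank and the other things on the bench alone.

Things in the scene. Friction and masses are not known exactly. Their poses are not given: they have to be found in the camera images.
- meter: Opacity meter, fixed to the bench: blue base plate 120 (x) x 360 (y) x 15 mm high, origin at the centre of its underside. The light path runs along its y axis over x = 0, 50 mm above the underside. Detector at its +y end, sliding lamp head at its -y end, the cell's trough between.
- trough (a point): Centre of the trough floor, meter (0, +40, +15) mm. The trough is open at the top and runs 140 mm along the meter's y (y = -30 to +110 mm); its aluminium walls stand 10 mm above the floor, 40 mm apart inside, with flared lips up to about 16 mm above the floor. Axes as the meter's.
- detector: Black detector housing, yellow pad on top, 70 mm tall, 80 wide, fixed on the meter; origin at the foot of its inner face (meter y = +120), axes as the meter's. From it a rigid square aluminium tube, 28 x 28 mm, stands out to -y at light path height, by an unmeasured length that differs each time: its end, the cell's stop, is at meter y = +70 to +105 mm.
- lamp_head: Blue lamp head, slides 140 mm along the meter's y on two rods and stays where left (drag about 8 N). Axes as the meter's; origin on the underside plane, below the end face of its unpressed nose, starting at meter y = -60 to -30; +y closes on the cell. Block: 25 to 85 mm behind that face, 78 wide, top at 70 mm.
- lamp_nose_face (a point): Where the end face of the lamp's nose is when unpressed, at its centre. The nose, a square aluminium tube 28 x 28 mm, is sprung: it gives 3 mm at most along the light path, 4 N per mm (12 N when bottomed out). Moves with the lamp head; does not show how far the nose is pressed in.
- lamp_knob (a point): Centre of the top of the red knob on the lamp head, a square post 20 x 20 mm, 55 mm tall (its foot is on the block's top), 55 mm behind the nose's end face; sides along the meter's x and y.
- cell: Sample cell with windows: 36 x 36 mm, 70 tall, about 0.16 kg, loose, upright on the bench; origin at the centre of its underside. Its clear faces look along its own +y and -y (either may face the lamp); the faces across its x are solid black, the ones to hold. Black cap with a yellow stripe along the cell's y, from clear face to clear face.
- blank: Dark blank, a bystander of the cell's size and shape, all black with a grey cap and no stripe; origin at the centre of its underside. It and the cell may change places.
- hammer: Bystander: hammer lying on the bench at the right.
- coupon: Bystander: welded steel T coupon, 100 x 70 mm, 55 mm tall.
- can: Bystander: red can, 66 mm across, 130 mm tall, at the far side.
- brush: Bystander: brush lying at the far side.
- tape_roll: Bystander: yellow ring, 90 mm across, 30 mm high, at the far side.
Mind the look-alikes: they are no part of the job. Leave any green look-alike of the cell alone.

How it is judged:
By the outcome, as a careful person would: the job done as asked, in the order asked, and still so for the second after the job is handed in, with the robot touching nothing.
It also fails if it takes over 70 s, if anything falls off the work surface, if the arm or the gripper's body presses on something with over 40 N, if the wrist force passes 120 N, or if a joint passes its speed limit or range.

## Robot

A 7-joint arm with a two-finger parallel gripper is mounted at the origin on the work surface. World frame = base frame: x ahead of the robot, y to its left, z up, the work surface at z = 0. Lengths are in m, angles in rad, forces in N, time in s.
With the tool pointing down it reaches from about 0.35 to 0.9 m from the base axis. Payload 8.1 kg.
Tool frame: the origin (TCP) lies midway between the tips of the shut fingers; the grasp point (between the pads) lies 19 mm behind it; z points along the fingers, x is the direction in which the jaws open and shut, and the axes are right-handed (so a half turn about z gives the same grasp; the last joint's range is limited). The gripper opens to 92 mm and grips with 3 to 60 N. Pads are 19 mm wide; open, the fingers measure 130 mm over their backs; the gripper's body (75 mm by 190 mm) begins 47 mm behind the grasp point.
Start: joints at [1.072, 0.434, 0.025, 1.573, -0.012, 1.134, -0.075], TCP at [0.241, -0.577, 0.227] pointing down, gripper open.
Joint ranges: [-2.62, 2.62], [-0.44, 2.09], [-1.27, 1.32], [0.08, 2.57], [-1.32, 4.46], [0.12, 2], [-2.74, 2.74]. Speed limits (rad/s): [2.22, 2.22, 3.01, 3.01, 3.14, 3.14, 3.14].

## Interface

Orientations are given as a rotation vector (axis times angle).
In Python, from cell import arm gives the robot as it stands.
- The arm moves only by the tool jog_arm, never from a script. Its argument "commands" is a list of rows, each an object with "translation": the shift along the tool's x, y, z in mm, a list of three; "turn": the turn, a rotation vector about the tool's x, y, z in rad, a list of three. A call has 1 to 12 rows; each row is the pose to reach, as a shift and turn from the pose commanded when the call began, along the tool's axes at that moment; what a row does not reach only later rows make up. A row lasts 1/12 s, in which the tool goes at most 41.7 mm and 7.16 degrees, less where a joint would pass 70% of its speed; a pose out of reach is approached as far as the arm can. A call with a gripper value outside its range is refused whole. "claw" is the closure, from -1 (fully open) to 1 (shut), so that 0 is half open, set as the call begins (left out, the last holds). The fingers move at their own pace and stop on an object; "grip_force" is the grip in N (left out, the last holds). Time passes only in rows, so rows that repeat a pose let the fingers close. It gives the time, the measured TCP pose, the force and the opening at its end, in the units of the state.
- arm.observe(): the state, without advancing time (a new reading comes with each control period).
- arm.get_image(name): name is "scene" or "top" or "wrist"; returns the picture (384x512x3 uint8, blue, green, red); there is no depth.
- arm.camera_info(name): a dict with "vertical_fov" (degrees; the focal length in pixels is half the picture's height over the tangent of half this angle, whatever the lens; pixels are square), "cx", "cy" (the principal point, pixels), "eye" and "rotation" of the camera in the world. Camera axes: x right, y up, looking along -z (the intrinsics and any distortion apply to the point x, -y, -z); pixel columns grow to the right and rows downward; lengths in m; the calibration is good to about 2 mm. A picture is of the moment at which its call begins: read the wrist's pose just before it. camera_info takes no time and is no camera call; for the wrist camera it gives the pose at the moment of the call.
- arm.sign_off(): hands the job in, once; it reports no verdict.
Trained networks look in the newest picture that a camera, given by its name, has taken for a name from the list of things; names that differ only in an ending like _2 or _b are one class to them, and where a whole thing is asked for, a point or a joint stands for the part that bears it (a point fixed in the world has none). Each returns a list of dicts, best first, with "confidence" (0 to 1); they miss things now and then, are a little off and sometimes report something else, mostly with a low value. They report only what shows in the picture. A call takes as long as a camera call. They do not tell look-alikes from the thing itself.
- arm.trace(camera, query): "region" (384x512 bool, what is visible of it) and "box" ([left, top, width, height] in pixels, round what is visible of it).
- arm.landmark_of(camera, query): "at" ([column, row] in pixels: a listed point, or the origin of a listed thing).
The state is a dict: "clock": time; "joints": joint angles; "dq": joint speeds; "joint_efforts": joint torques, N m; "position": TCP position; "ee_rot": TCP orientation; "force": force on the tool from outside, world axes, zero at the start; "ft_torque": the same for the moment, N m; "width": opening from 0.0 (shut) to 1.0 (fully open).
Only numpy, scipy, OpenCV 4.12 (cv2) and the standard library are available. Lean on these libraries where they do the work, as an engineer would, in place of code of your own. Each camera call takes 0.05 s, during which the arm holds its last target. There are 200 camera calls.

## Working session

There is one attempt and no reset: what is moved stays moved. The work goes in short steps, Python scripts to look and compute and a tool call to move; the robot and the scene stay as the last step left them, time stands still between calls to the robot, and variables do not carry over. Pictures are saved under pics/ and viewed, about 8 in all and at most 12, crops included, and the job is handed in when it is done.

Besides the shell and the picture viewer there is one more tool, called after ">>>" as name(argument=value, ...) on one line, values as JSON. jog_arm: Moves the arm, as the interface text tells. Its arguments: {"type":"object","properties":{"commands":{"type":"array","items":{"type":"object","properties":{"translation":{"type":"array","items":{"type":"number"}},"turn":{"type":"array","items":{"type":"number"}}}}},"claw":{"type":"number"},"grip_force":{"type":"number"}},"required":["commands"]}

```bash
mkdir -p pics; ls
cat > h.py <<'E'
import numpy as np, cv2
from cell import arm
def proj(ci,P):
    R=np.array(ci["rotation"]);R=R.reshape(3,3);f=192/np.tan(np.radians(ci["vertical_fov"])/2)
    p=(np.atleast_2d(P)-np.array(ci["eye"]))@R
    x=np.c_[p[:,0],-p[:,1],-p[:,2]]
    K=np.array([[f,0,ci["cx"]],[0,f,ci["cy"]],[0,0,1]])
    d=np.array(ci.get("distortion",np.zeros(5)),float)
    return cv2.projectPoints(x.reshape(-1,1,3),np.zeros(3),np.zeros(3),K,d)[0].reshape(-1,2)
def ray(ci,uv):
    R=np.array(ci["rotation"]).reshape(3,3);f=192/np.tan(np.radians(ci["vertical_fov"])/2)
    K=np.array([[f,0,ci["cx"]],[0,f,ci["cy"]],[0,0,1]])
    d=np.array(ci.get("distortion",np.zeros(5)),float)
    n=cv2.undistortPoints(np.array(uv,float).reshape(-1,1,2),K,d).reshape(-1,2)
    v=np.c_[n[:,0],-n[:,1],-np.ones(len(n))]@R.T
    return np.array(ci["eye"]),v
def onz(ci,uv,z):
    e,v=ray(ci,uv);return e+v*((z-e[2])/v[:,2])[:,None]
def tri(obs):
    A=np.zeros((3,3));b=np.zeros(3)
    for ci,uv in obs:
        e,v=ray(ci,uv);v=v[0]/np.linalg.norm(v[0]);M=np.eye(3)-np.outer(v,v);A+=M;b+=M@e
    return np.linalg.solve(A,b)
E
python3 - <<'E'
from h import *
np.set_printoptions(precision=4,suppress=True)
s=arm.observe();print({k:np.round(v,3) for k,v in s.items()})
ims=[]
for c in("scene","top"):
    im=arm.get_image(c);ims.append(im);cv2.imwrite(f"pics/{c}0.png",im);print(c,arm.camera_info(c))
    for q in("cell","blank","meter","detector","lamp_head"):
        for t in arm.trace(c,q)[:3]:print(c,q,round(t["confidence"],2),t["box"])
    for q in("cell","blank","trough","detector","lamp_nose_face","lamp_knob","meter"):
        for t in arm.landmark_of(c,q)[:3]:print(c,q,round(t["confidence"],2),np.round(t["at"],1))
print("wrist",arm.camera_info("wrist"))
cv2.imwrite("pics/both0.png",cv2.resize(np.vstack(ims),None,fx=.78,fy=.78) )
E
```

```text
pics
{'clock': np.float64(0.0), 'joints': array([ 1.072,  0.435,  0.025,  1.574, -0.012,  1.134, -0.075]), 'dq': array([ 0.   ,  0.   , -0.001, -0.001,  0.001, -0.001, -0.001]), 'joint_efforts': array([  0.   , -66.785,   0.985, -31.445,  -0.061,   0.043,   0.   ]), 'position': array([ 0.241, -0.576,  0.226]), 'ee_rot': array([-2.614,  1.741,  0.002]), 'force': array([-1.05 ,  0.37 , -0.435]), 'ft_torque': array([ 0.002, -0.004, -0.006]), 'width': np.float64(1.002)}
scene {'vertical_fov': 43.06201972245286, 'cx': 243.44176133346076, 'cy': 195.38314304417892, 'eye': array([1.5594, 0.7827, 0.929 ]), 'rotation': array([0.4992, 1.0808, 2.0081])}
scene cell 0.88 [163.9, 177.7, 13.0, 20.4]
scene cell 0.65 [179.9, 180.8, 14.0, 29.8]
scene blank 0.74 [197.9, 158.6, 13.2, 24.5]
scene meter 0.71 [229.1, 200.4, 131.2, 70.3]
scene lamp_head 0.65 [246.2, 200.2, 32.6, 42.8]
scene cell 0.81 [166.7 195.4]
scene cell 0.45 [290.  242.2]
scene blank 0.54 [152.  224.4]
scene blank 0.49 [208.2 180. ]
scene trough 0.67 [304.9 239.8]
scene lamp_nose_face 0.92 [273.3 224.8]
scene lamp_nose_face 0.57 [152.5 
[... 329 characters left out ...]
 cell 0.56 [344.4, 175.7, 15.4, 13.9]
top blank 0.69 [335.9, 220.4, 14.7, 14.7]
top meter 0.87 [157.1, 166.6, 111.6, 60.1]
top detector 0.6 [155.3, 195.4, 38.6, 22.6]
top lamp_head 0.96 [228.6, 167.6, 24.2, 36.1]
top cell 0.73 [351.9 187.2]
top cell 0.65 [326.2 186.1]
top cell 0.28 [211.6 197.5]
top blank 0.7 [342.7 223.8]
top trough 0.68 [201.1 196.7]
top detector 0.71 [182.5 204.5]
top lamp_nose_face 0.86 [224.9 190.5]
top lamp_knob 0.84 [239.8 176.5]
top meter 0.67 [213.7 197.5]
top meter 0.66 [202.6 200.9]
wrist {'vertical_fov': 66.92075501357971, 'cx': 256.86340667793866, 'cy': 191.20944460978575, 'eye': array([ 0.3126, -0.5464,  0.3851]), 'rotation': array([-0.2554,  0.1702, -1.1658])}
```

View pics/both0.png

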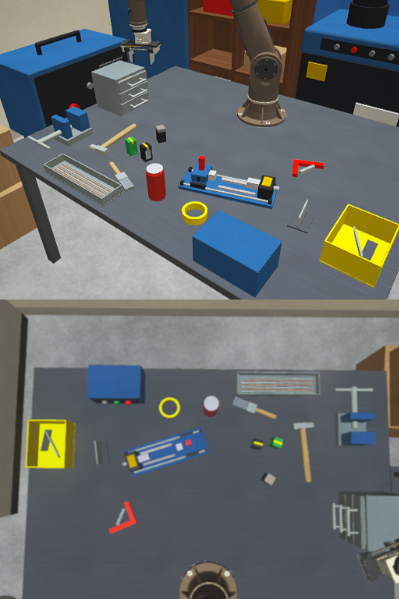

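The scene and top views show the black-capped cell with the yellow stripe (top about 329,186). The green look-alike is at (352,183) and the grey-capped blank at (343,228). The meter is around (213,197), with the detector on the left.

```bash
sed -i 's/np.array(ci\["rotation"\]).reshape(3,3)/cv2.Rodrigues(np.array(ci["rotation"]))[0]/; s/R=np.array(ci\["rotation"\]);R=R.reshape(3,3)/R=cv2.Rodrigues(np.array(ci["rotation"]))[0]/' h.py
python3 - <<'E'
from h import *
np.set_printoptions(precision=4,suppress=True)
T=arm.camera_info("top");S=arm.camera_info("scene")
for n,uv,z in[("cell",(329.3,186.2),.07),("green",(352,182.7),.07),("blank",(343.2,227.7),.07)]:print(n,onz(T,[uv],z))
for n,a,b in[("knob",(239.8,176.5),(256,199.5)),("trough",(201.1,196.7),(304.9,239.8)),("nose",(224.9,190.5),(273.3,224.8))]:
    print(n,tri([(T,a),(S,b)]))
W=arm.camera_info("wrist");s=arm.observe()
Rt=cv2.Rodrigues(np.array(s["ee_rot"]))[0];print("tool R\n",Rt,"\ncam in tool",Rt.T@(W["eye"]-s["position"]),"\n",Rt.T@cv2.Rodrigues(W["rotation"])[0])
im=cv2.imread("pics/top0.png")
cv2.imwrite("pics/c1.png",np.hstack([cv2.resize(im[160:240,150:270],None,fx=4,fy=4,interpolation=2),cv2.resize(im[160:240,305:385],None,fx=4,fy=4,interpolation=2)]))
E
```

```text
cell [[ 0.6253 -0.1988  0.07  ]]
green [[ 0.6376 -0.2731  0.07  ]]
blank [[ 0.4905 -0.2434  0.07  ]]
knob [0.6461 0.0926 0.1401]
trough [0.5889 0.228  0.0199]
nose [0.6127 0.1395 0.0498]
tool R
 [[ 0.3854 -0.9227  0.    ]
 [-0.9227 -0.3854 -0.    ]
 [ 0.     -0.     -1.    ]] 
cam in tool [-0.0003 -0.0778 -0.1584] 
 [[ 1.     -0.0007 -0.    ]
 [-0.0007 -0.9583 -0.2856]
 [ 0.0002  0.2856 -0.9583]]
```

View pics/c1.png

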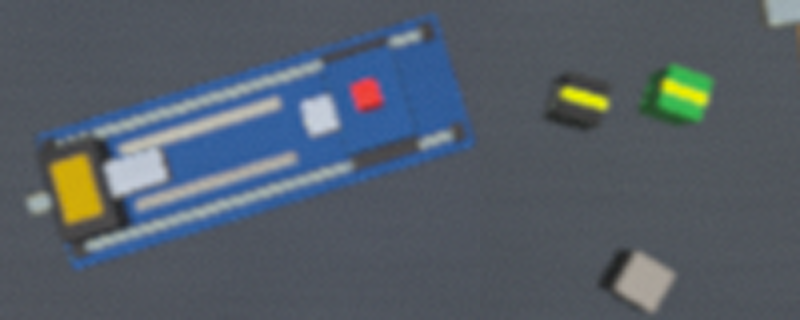

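Cell (0.625,-0.199): of the three block-shaped things, cell (329,186), green (352,183) and blank (343,228), it is the one with a black cap and yellow stripe, and the crop confirms that. I'm moving above it now.

>>> jog_arm(commands=[{"translation": [-17,-41,0],"turn": [0,0,-0.08]},{"translation": [-34,-83,0],"turn": [0,0,-0.16]},{"translation": [-50,-125,0],"turn": [0,0,-0.24]},{"translation": [-67,-166,0],"turn": [0,0,-0.32]},{"translation": [-83,-208,0],"turn": [0,0,-0.4]},{"translation": [-100,-250,0],"turn": [0,0,-0.48]},{"translation": [-117,-291,0],"turn": [0,0,-0.56]},{"translation": [-133,-333,0],"turn": [0,0,-0.64]},{"translation": [-150,-374,0],"turn": [0,0,-0.72]},{"translation": [-167,-416,0],"turn": [0,0,-0.8]},{"translation": [-183,-458,0],"turn": [0,0,-0.88]},{"translation": [-200,-499,0],"turn": [0,0,-0.95]}], claw=-1)

```text
clock: 2.3
position: [0.5988, -0.2248, 0.2269]
ee_rot: [3.122, -0.347, 0.001]
force: [1.4, -0.3, 0.0]
width: 0.998
```

>>> jog_arm(commands=[{"translation": [0,0,0],"turn": [0,0,0]},{"translation": [0,0,0],"turn": [0,0,0]},{"translation": [0,0,0],"turn": [0,0,0]}])

```text
clock: 2.55
position: [0.5973, -0.2266, 0.2264]
ee_rot: [3.121, -0.353, -0.001]
force: [0.5, 0.3, 0.0]
width: 1.0
```

Run:
```python
from h import *
np.set_printoptions(precision=4,suppress=True)
s=arm.observe();print({k:np.round(s[k],4) for k in("clock","position","ee_rot","joints","force")})
W=arm.camera_info("wrist");im=arm.get_image("wrist");cv2.imwrite("pics/w1.png",im)
np.save("w1.npy",[W],allow_pickle=True)
for q in("cell","blank"):
    for t in arm.trace("wrist",q)[:3]:
        print(q,round(t["confidence"],2),t["box"])
        for a in arm.landmark_of("wrist",q)[:1]:print(a["confidence"],a["at"])
# yellow stripe
hsv=cv2.cvtColor(im,cv2.COLOR_BGR2HSV);m=cv2.inRange(hsv,(22,120,120),(35,255,255))
n,l,st,c=cv2.connectedComponentsWithStats(m)
for i in range(1,n):
    if st[i,4]>80:
        r=cv2.minAreaRect(np.argwhere(l==i)[:,::-1].astype(np.float32));b=cv2.boxPoints(r)
        P=onz(W,b,.07);c3=P.mean(0);e=(P[1]-P[0],P[2]-P[1]);L=max(e,key=np.linalg.norm);print(st[i],"c",c3,"L",np.linalg.norm(e[0]),np.linalg.norm(e[1]),"ang",np.degrees(np.arctan2(L[1],L[0])))
```

```text
{'clock': np.float64(2.55), 'position': array([ 0.5973, -0.2266,  0.2264]), 'ee_rot': array([ 3.1211, -0.3534, -0.0011]), 'joints': array([ 0.481 ,  0.4808, -0.3051,  1.5153,  0.1522,  1.1695, -0.0767]), 'force': array([0.5262, 0.3126, 0.0315])}
cell 0.8 [268.6, 131.0, 32.5, 35.6]
0.95 [278.5, 147.1]
cell 0.56 [279.7, 188.6, 40.8, 47.7]
0.95 [278.5, 147.1]
blank 0.65 [143.0, 185.1, 53.6, 46.9]
[378 116  23  73 163] c [ 0.7426 -0.2316  0.07  ] L 0.07931437680701953 0.003767599193327785 ang 68.62773598483045
[278 132  11  36 309] c [ 0.6315 -0.203   0.07  ] L 0.03837438907113998 0.009266853179404004 ang 74.08878103154096
[296 200  12  34 264] c [ 0.6377 -0.2842  0.07  ] L 0.04155760200918299 0.010263609224336992 ang 73.45579353450603
[418 260  11  41 156] c [ 0.7704 -0.4019  0.07  ] L 0.05762195334894933 0.01146548597699683 ang 83.74182584197852
[205 289  89  24 194] c [ 0.551  -0.3792  0.07  ] L 0.11707527954467307 0.0058389773159228 ang 4.219041690139966
```

View pics/w1.png

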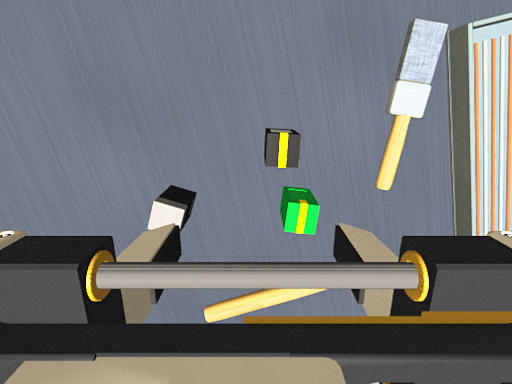

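The wrist view shows the striped black cell at (282,148), the green one at (299,212) and the blank at (170,208). I'll move closer and centre over the cell for a second measurement.

>>> jog_arm(commands=[{"translation": [13,-16,30],"turn": [0,0,0.03]},{"translation": [26,-31,60],"turn": [0,0,0.05]},{"translation": [26,-31,60],"turn": [0,0,0.05]},{"translation": [26,-31,60],"turn": [0,0,0.05]}])

```text
clock: 3.18
position: [0.6289, -0.201, 0.165]
ee_rot: [-3.111, 0.428, 0.006]
force: [-0.5, 0.7, 1.0]
width: 0.995
```

Run:
```python
from h import *
np.set_printoptions(precision=4,suppress=True)
s=arm.observe();print({k:np.round(s[k],4) for k in("clock","position","ee_rot")})
W=arm.camera_info("wrist");im=arm.get_image("wrist");cv2.imwrite("pics/w2.png",im)
W1=np.load("w1.npy",allow_pickle=True)[0]
def stripe(im,near):
    m=cv2.inRange(cv2.cvtColor(im,cv2.COLOR_BGR2HSV),(22,120,120),(35,255,255))
    n,l,st,c=cv2.connectedComponentsWithStats(m)
    i=min((i for i in range(1,n) if st[i,4]>80),key=lambda i:np.hypot(*(c[i]-near)))
    return cv2.minAreaRect(np.argwhere(l==i)[:,::-1].astype(np.float32))
r1=stripe(cv2.imread("pics/w1.png"),(282,148));r=stripe(im,(257,195))
print(r1,r);print("tri",tri([(W1,r1[0]),(W,r[0])]))
P=onz(W,cv2.boxPoints(r),.07);e=(P[1]-P[0],P[2]-P[1]);L=max(e,key=np.linalg.norm)
c=P.mean(0);print("c",c,np.linalg.norm(e[0]),np.linalg.norm(e[1]),"ang",np.degrees(np.arctan2(L[1],L[0])))
R=cv2.Rodrigues(np.array(s["ee_rot"]))[0];print("tool delta mm",1e3*R.T@(c-s["position"]),"toolx ang",np.degrees(np.arctan2(R[1,0],R[0,0])))
```

```text
{'clock': np.float64(3.1833), 'position': array([ 0.6289, -0.201 ,  0.165 ]), 'ee_rot': array([-3.1115,  0.4282,  0.0057])}
((282.64190673828125, 149.5845947265625), (8.679924011230469, 35.42147445678711), 4.23639440536499) ((260.5, 193.99998474121094), (8.999998092651367, 41.99999237060547), 0.0)
tri [ 0.6318 -0.2032  0.0664]
c [ 0.6319 -0.2025  0.07  ] 0.04012302640947293 0.008038861376203752 ang 74.31464737561687
tool delta mm [ 3.6213  0.6846 94.9478] toolx ang -15.67314400727257
```

View pics/w2.png

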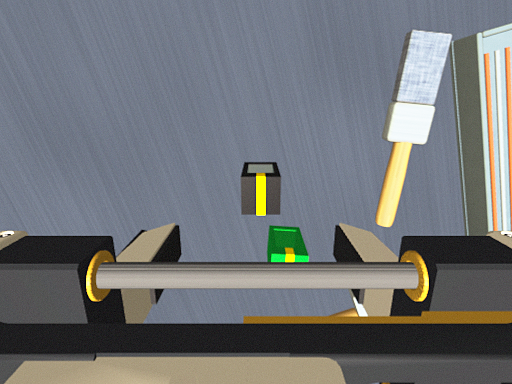

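The stripe sits centred at (260,194) and square to the jaws, and triangulation puts the cap at z≈0.066–0.07. I'll correct 3.6 mm, descend and grip.

>>> jog_arm(commands=[{"translation": [3.6,0.7,15],"turn": [0,0,0]},{"translation": [3.6,0.7,45],"turn": [0,0,0]},{"translation": [3.6,0.7,75],"turn": [0,0,0]},{"translation": [3.6,0.7,100],"turn": [0,0,0]},{"translation": [3.6,0.7,120],"turn": [0,0,0]},{"translation": [3.6,0.7,134],"turn": [0,0,0]},{"translation": [3.6,0.7,134],"turn": [0,0,0]},{"translation": [3.6,0.7,134],"turn": [0,0,0]}])

```text
clock: 3.9
position: [0.6331, -0.2043, 0.0332]
ee_rot: [3.111, -0.432, 0.0]
force: [0.3, 0.6, 0.7]
width: 0.998
```

>>> jog_arm(commands=[{"translation": [0,0,0],"turn": [0,0,0]},{"translation": [0,0,0],"turn": [0,0,0]},{"translation": [0,0,0],"turn": [0,0,0]},{"translation": [0,0,0],"turn": [0,0,0]},{"translation": [0,0,0],"turn": [0,0,0]},{"translation": [0,0,0],"turn": [0,0,0]},{"translation": [0,0,0],"turn": [0,0,0]},{"translation": [0,0,0],"turn": [0,0,0]}], claw=0.6, grip_force=15)

```text
clock: 4.57
position: [0.6331, -0.2035, 0.0327]
ee_rot: [3.112, -0.431, -0.0]
force: [-0.3, 0.4, 0.5]
width: 0.463
```

>>> jog_arm(commands=[{"translation": [0,0,0],"turn": [0,0,0]},{"translation": [0,0,0],"turn": [0,0,0]},{"translation": [0,0,0],"turn": [0,0,0]},{"translation": [0,0,0],"turn": [0,0,0]}])

```text
clock: 4.9
position: [0.6329, -0.2034, 0.0327]
ee_rot: [3.112, -0.431, -0.001]
force: [-0.9, 1.2, 1.1]
width: 0.394
```

Gripped: width 36.2 mm matches the cell. Lifting and carrying it to above the meter.

>>> jog_arm(commands=[{"translation": [0,0,-8],"turn": [0,0,0]},{"translation": [0,0,-28],"turn": [0,0,0]},{"translation": [0,0,-56],"turn": [0,0,0]},{"translation": [0,0,-88],"turn": [0,0,0]},{"translation": [0,0,-120],"turn": [0,0,0]},{"translation": [0,0,-150],"turn": [0,0,0]},{"translation": [0,0,-178],"turn": [0,0,0]},{"translation": [0,0,-198],"turn": [0,0,0]},{"translation": [0,0,-205],"turn": [0,0,0]}], grip_force=20)

```text
clock: 5.65
position: [0.6347, -0.2037, 0.2423]
ee_rot: [3.111, -0.431, 0.009]
force: [1.0, 0.0, -1.9]
width: 0.392
```

>>> jog_arm(commands=[{"translation": [-4,-10,0],"turn": [0,0,-0.02]},{"translation": [-13,-33,0],"turn": [0,0,-0.05]},{"translation": [-26,-66,0],"turn": [0,0,-0.1]},{"translation": [-41,-103,0],"turn": [0,0,-0.15]},{"translation": [-56,-141,0],"turn": [0,0,-0.2]},{"translation": [-71,-179,0],"turn": [0,0,-0.26]},{"translation": [-86,-217,0],"turn": [0,0,-0.31]},{"translation": [-101,-255,0],"turn": [0,0,-0.37]},{"translation": [-116,-293,0],"turn": [0,0,-0.43]},{"translation": [-131,-331,0],"turn": [0,0,-0.48]},{"translation": [-144,-364,0],"turn": [0,0,-0.53]},{"translation": [-153,-387,0],"turn": [0,0,-0.56]}])

```text
clock: 6.65
position: [0.5872, 0.2165, 0.2358]
ee_rot: [-3.106, -0.461, 0.005]
force: [0.2, 0.5, -1.6]
width: 0.388
```

>>> jog_arm(commands=[{"translation": [0,0,0],"turn": [0,0,0]},{"translation": [0,0,0],"turn": [0,0,0]},{"translation": [0,0,0],"turn": [0,0,0]}])

```text
clock: 6.9
position: [0.5897, 0.2106, 0.2361]
ee_rot: [3.108, 0.448, -0.004]
force: [-0.2, -1.3, -1.9]
width: 0.391
```

Run:
```python
from h import *
np.set_printoptions(precision=4,suppress=True)
s=arm.observe();print({k:np.round(s[k],4) for k in("clock","position","ee_rot","joints","force","width")})
W=arm.camera_info("wrist");np.save("w3.npy",[W],allow_pickle=True);im=arm.get_image("wrist");cv2.imwrite("pics/w3.png",im)
for q in("detector","trough","lamp_knob","lamp_nose_face","meter"):
    for t in arm.landmark_of("wrist",q)[:2]:print(q,round(t["confidence"],2),np.round(t["at"],1))
```

```text
{'clock': np.float64(6.9), 'position': array([0.5897, 0.2106, 0.2361]), 'ee_rot': array([ 3.1084,  0.4483, -0.004 ]), 'joints': array([-0.0908,  0.4849, -0.5083,  1.5211,  0.2455,  1.2024, -0.3529]), 'force': array([-0.1839, -1.3203, -1.8769]), 'width': np.float64(0.3906)}
detector 0.91 [253.2  91.1]
trough 0.87 [258.3 153.7]
meter 0.81 [257.1 182.2]
```

View pics/w3.png

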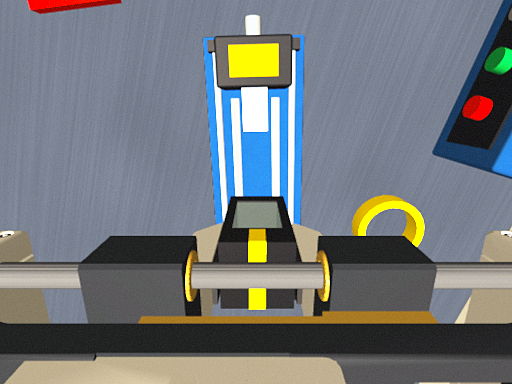

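The meter is centred at columns 205–304, with the detector pad at (253,60). The white stop tube ends at about row 133, columns 241–269, and the held cell is upright at the bottom.

Run:
```python
from h import *
np.set_printoptions(precision=4,suppress=True)
W=np.load("w3.npy",allow_pickle=True)[0];im=cv2.imread("pics/w3.png")
h=cv2.cvtColor(im,cv2.COLOR_BGR2HSV)
blue=cv2.inRange(h,(100,150,90),(120,255,255))
L=[];Rr=[]
for v in range(100,196,4):
    x=np.where(blue[v,190:320])[0]+190;L.append((x[0],v+.5));Rr.append((x[-1]+1,v+.5))
def line(pts,z):
    P=onz(W,pts,z)[:,:2];vx,vy,x,y=cv2.fitLine(P.astype(np.float32),cv2.DIST_HUBER,0,.01,.01).ravel()
    if vy<0:vx,vy=-vx,-vy
    return np.array([x,y]),np.array([vx,vy])
for z in(.015,):
    a,b=line(L,z),line(Rr,z);print([np.degrees(np.arctan2(d[1],d[0])) for _,d in(a,b)],a,b)
    d=a[1]+b[1];d/=np.linalg.norm(d);n=np.array([d[1],-d[0]])
    print("width",n@(b[0]-a[0]),"theta",np.degrees(np.arctan2(d[1],d[0]))-90,"center n",n@(a[0]+b[0])/2)
# tube top face
w=cv2.inRange(h,(0,0,190),(180,60,255));_,l,st,c=cv2.connectedComponentsWithStats(w)
i=l[110,255];print("tube",st[i])
ys,xs=np.where(l==i);
for v in(92,105,120,128,131,132,133,134):
    x=xs[ys==v];print(v,x.min() if len(x) else None,x.max() if len(x) else None,im[v,255])
m=(xs,ys);tl=[(xs[ys==v].min(),v+.5) for v in range(92,129,2)];tr=[(xs[ys==v].max()+1,v+.5) for v in range(92,129,2)]
a2,b2=line(tl,.064),line(tr,.064);print("tube w",n@(b2[0]-a2[0]),"center n",n@(a2[0]+b2[0])/2,[np.degrees(np.arctan2(q[1][1],q[1][0]))-90 for q in(a2,b2)])
vend=ys.max()+1
E_=onz(W,[(255,vend)],.064)[0];print("end",E_,"d",d@E_[:2])
# detector pad and inner face top edge, z .07
ye=cv2.inRange(h,(22,150,150),(35,255,255));ye[:,:200]=0;ye[100:]=0;ye[:,320:]=0
y,x=np.where(ye);print("pad",x.min(),x.max()+1,y.min(),y.max()+1)
for vv in(36,87):
  P=onz(W,[(253,vv)],.07)[0];print("det edge",vv,d@P[:2])
print("meter far corner row, blue start", onz(W,[(253,36)],.015)[0,:2]@d)
s=arm.observe();print("held: tcp d,n",d@s["position"][:2],n@s["position"][:2])
for q in [(253.2,91.1),(258.3,153.7)]:
    P=onz(W,[q],.015)[0];print(q,P,"d,n",d@P[:2],n@P[:2])
R=cv2.Rodrigues(np.array(s["ee_rot"]))[0];print("toolx",np.degrees(np.arctan2(R[1,0],R[0,0])),R)
cv2.imwrite("pics/w3c.png",cv2.resize(im[25:150,195:315],None,fx=4.5,fy=4.5,interpolation=2))
```

```text
[np.float32(107.75226), np.float32(107.674194)] (array([0.5248, 0.2171], dtype=float32), array([-0.3049,  0.9524], dtype=float32)) (array([0.6435, 0.2373], dtype=float32), array([-0.3036,  0.9528], dtype=float32))
width 0.11926321 theta 17.713226 center n 0.6255533
tube [ 241   87   27   45 1167]
92 241 267 [255 255 255]
105 242 267 [255 255 254]
120 242 267 [255 255 254]
128 243 267 [255 255 254]
131 243 266 [255 255 255]
132 None None [240 123  11]
133 None None [245 148  36]
134 None None [245 150  50]
tube w 0.028380372 center n 0.62544274 [np.float32(17.126122), np.float32(17.078445)]
end [0.5741 0.2562 0.064 ] d 0.06941055542675521
pad 228 279 43 78
det edge 36 0.16488429230755233
det edge 87 0.11658085985117267
meter far corner row, blue start 0.17606991030212923
held: tcp d,n 0.019772866726437868 0.6268506316807443
(253.2, 91.1) [0.5588 0.299  0.015 ] d,n 0.11479694566884285 0.6233284631038564
(258.3, 153.7) [0.587  0.2263 0.015 ] d,n 0.03693288801872543 0.628025709119236
toolx 16.24276943295813 [[ 0.9601  0.2797 -0.0001]
 [ 0.2797 -0.9601 -0.0004]
 [-0.0002  0.0003 -1.    ]]
```

View pics/w3c.png

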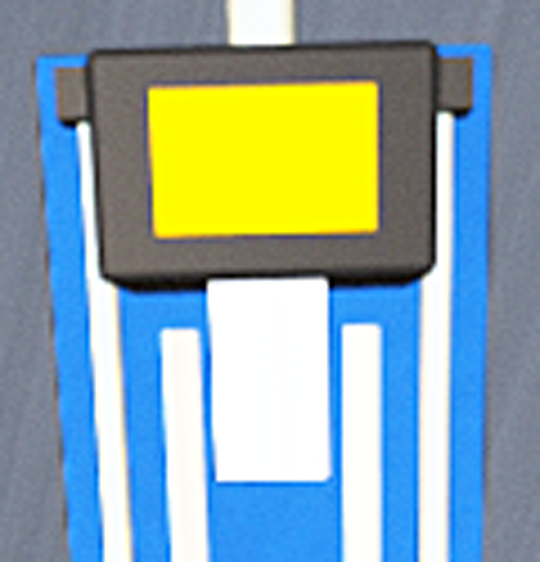

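>>> jog_arm(commands=[{"translation": [-1,-10,0],"turn": [0,0,-0.01]},{"translation": [-2,-25.6,20],"turn": [0,0,-0.022]},{"translation": [-2,-25.6,45],"turn": [0,0,-0.022]},{"translation": [-2,-25.6,75],"turn": [0,0,-0.022]},{"translation": [-2,-25.6,105],"turn": [0,0,-0.022]},{"translation": [-2,-25.6,130],"turn": [0,0,-0.022]},{"translation": [-2,-25.6,148],"turn": [0,0,-0.022]},{"translation": [-2,-25.6,155],"turn": [0,0,-0.022]},{"translation": [-2,-25.6,155],"turn": [0,0,-0.022]},{"translation": [-2,-25.6,155],"turn": [0,0,-0.022]}])

```text
clock: 8.03
position: [0.5821, 0.2352, 0.0834]
ee_rot: [-3.104, -0.481, -0.001]
force: [-0.6, -0.5, -1.0]
width: 0.392
```

Run:
```python
from h import *
np.set_printoptions(precision=4,suppress=True)
s=arm.observe();print({k:np.round(s[k],4) for k in("clock","position","ee_rot","force","width")})
W=arm.camera_info("wrist");np.save("w4.npy",[W,s],allow_pickle=True);im=arm.get_image("wrist");cv2.imwrite("pics/w4.png",im)
cv2.imwrite("pics/w4c.png",cv2.resize(im[60:320,156:356],None,fx=2.3,fy=2.3,interpolation=2))
```

```text
{'clock': np.float64(8.0333), 'position': array([0.5821, 0.2352, 0.0834]), 'ee_rot': array([-3.104 , -0.4807, -0.0009]), 'force': array([-0.5791, -0.459 , -1.035 ]), 'width': np.float64(0.3917)}
```

View pics/w4c.png

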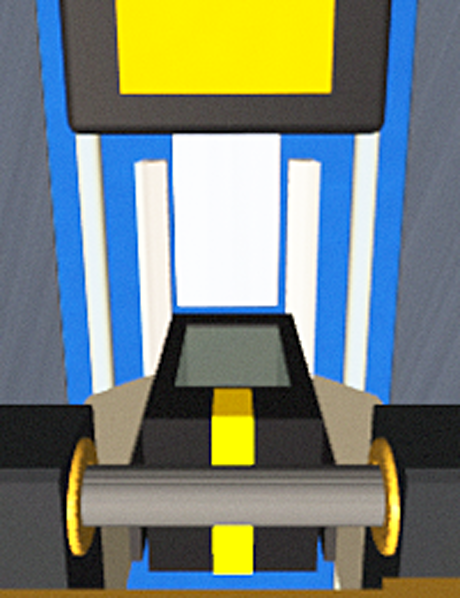

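The crop shows the cell's bottom edge at row ~313 (crop x 172–293) and the tube end at row ~307 (x 176–280). There is a visible gap and good centring. I'll compute the residuals.

Run:
```python
from h import *
np.set_printoptions(precision=4,suppress=True)
W,s=np.load("w4.npy",allow_pickle=True);im=cv2.imread("pics/w4.png")
t=np.radians(17.5);d=np.array([-np.sin(t),np.cos(t)]);n=np.array([np.cos(t),np.sin(t)])
h=cv2.cvtColor(im,cv2.COLOR_BGR2HSV);blue=cv2.inRange(h,(100,150,90),(120,255,255))
A=[];B=[]
for v in range(130,220,4):
    x=np.where(blue[v,160:350])[0]+160;A.append((x[0],v+.5));B.append((x[-1]+1,v+.5))
def f(P):
    q=np.polyfit(P[:,:2]@d,P[:,:2]@n,1);return q
a=f(onz(W,A,.015));b=f(onz(W,B,.015))
x=.05
print("base edges n at d=.05",np.polyval(a,x),np.polyval(b,x),"c",(np.polyval(a,x)+np.polyval(b,x))/2,"theta",17.5-np.degrees(np.arctan((a[0]+b[0])/2)))
g=cv2.cvtColor(im,cv2.COLOR_BGR2GRAY)
w=g>235
for v in(130,150,170,185,190,192,193,194,195,196,197):print(v,[int(k) for k in np.where(np.diff(w[v,215:300].astype(int)))[0]+216])
for v in(193,194,195,196,197,198,200):
    print(v,g[v,226:240],g[v,276:292])
for nm,uv,z in[("tubeL",(156+177/2.3,60+300/2.3),.064),("tubeR",(156+280.5/2.3,60+300/2.3),.064),("end",(255.6,60+307/2.3),.064),("cellL",(156+172/2.3,60+313/2.3),.0507),("cellR",(156+294/2.3,60+313/2.3),.0507)]:
    P=onz(W,[uv],z)[0];print(nm,"d",d@P[:2],"n",n@P[:2])
print("tcp",d@s["position"][:2],n@s["position"][:2],np.degrees(2*np.arctan2(s["ee_rot"][1],s["ee_rot"][0])))
```

```text
base edges n at d=.05 0.5656592044729971 0.684840242086219 c 0.625249723279608 theta 17.820828942305184
130 [226, 227, 231, 277, 282, 286, 291, 293]
150 [216, 228, 232, 277, 281, 294]
170 [216, 220, 221, 229, 232, 277, 281, 293]
185 [217, 229, 233, 276, 281, 293]
190 [217, 230, 233, 276, 280, 293]
192 [217, 230, 233, 276, 281, 293]
193 [218, 230, 281, 293]
194 [218, 221, 222, 230, 280, 293]
195 [218, 230, 280, 293]
196 [218, 230, 283, 293]
197 [218, 230, 284, 293]
193 [244 244 247 245 170  97 102 114 153 167 160 155 159 159] [104 107 108  97 229 254 254 253 250 251 251 250 249 249 247 249]
194 [244 244 247 246 171 103 108 112 110  98 101 104 105 103] [118 112 113 109 249 255 255 254 252 252 252 251 249 248 247 249]
195 [243 243 246 253 184  94 106 104 107 105 104 113 107 103] [111 114 106  99 246 255 255 255 254 252 251 250 249 248 246 249]
196 [242 244 247 254 174  38  48  47  55  48  53  54  47  53] [ 52  49  59  46 100 126 122 252 255 253 252 251 249 248 247 249]
197 [242 244 247 255 167   0   6  15  13  12   6  11  14  13] [ 15   7   7  10   1   0   0 187 255 255 251 251 249 248 248 249]
198 [243 245 249 255 167   0  17  22  17  18  17  26  24  19] [ 24  16  22  12  16   7   0 106 255 255 253 250 249 249 246 249]
200 [244 246 254 182  16  10  18  19  17  17  19  29  31  29] [ 26  18  20  20  31  24   5   0 248 255 254 250 249 249 247 250]
tubeL d 0.0744296828805886 n 0.6111064348028741
tubeR d 0.07449413086001909 n 0.6398245935971846
end d 0.07243090504882288 n 0.625558643444441
cellL d 0.0664392932332218 n 0.6084017222709488
cellR d 0.06652075925076238 n 0.6449967682085617
tcp 0.04931135390077232 0.6258572701248567 -342.3923645510669
```

>>> jog_arm(commands=[{"translation": [-1,-3,0],"turn": [0,0,0]},{"translation": [-1,-3,4],"turn": [0,0,0]},{"translation": [-1,-3,10],"turn": [0,0,0]},{"translation": [-1,-3,16],"turn": [0,0,0]},{"translation": [-1,-3,22],"turn": [0,0,0]},{"translation": [-1,-3,27],"turn": [0,0,0]},{"translation": [-1,-3,31],"turn": [0,0,0]},{"translation": [-1,-3,33],"turn": [0,0,0]},{"translation": [-1,-3,34],"turn": [0,0,0]},{"translation": [-1,-3,34],"turn": [0,0,0]},{"translation": [-1,-3,34],"turn": [0,0,0]}])

```text
clock: 9.0
position: [0.5801, 0.2372, 0.0489]
ee_rot: [-3.105, -0.48, -0.0]
force: [0.2, -0.0, -2.5]
width: 0.393
```

Run:
```python
from h import *
im=arm.get_image("wrist");cv2.imwrite("pics/w5.png",im)
s=arm.observe();print({k:np.round(s[k],4) for k in("clock","position","ee_rot","force","ft_torque","width")})
cv2.imwrite("pics/w5c.png",cv2.resize(im[60:320,156:356],None,fx=2.3,fy=2.3,interpolation=2))
```

```text
{'clock': np.float64(9.05), 'position': array([0.5802, 0.2372, 0.0489]), 'ee_rot': array([-3.1046e+00, -4.8020e-01, -7.0000e-04]), 'force': array([-0.8817,  0.5438, -1.8547]), 'ft_torque': array([-0.0124, -0.0949, -0.0223]), 'width': np.float64(0.3888)}
```

View pics/w5c.png

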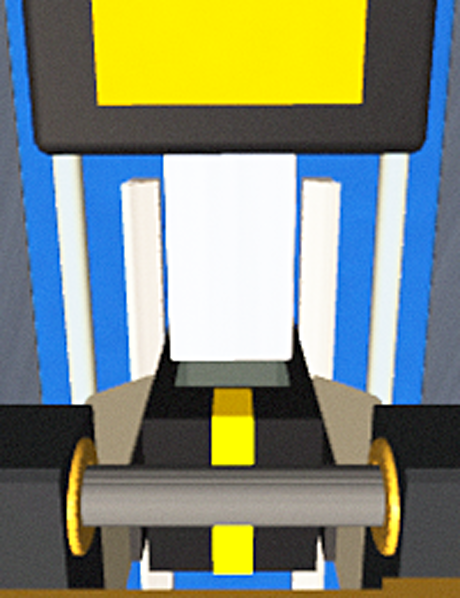

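The cell is between the walls and square to the tube (bottom edge at crop y≈360), about 1 mm above the floor. I'll touch down slowly.

>>> jog_arm(commands=[{"translation": [0,0,0.4],"turn": [0,0,0]},{"translation": [0,0,0.8],"turn": [0,0,0]},{"translation": [0,0,1.2],"turn": [0,0,0]},{"translation": [0,0,1.2],"turn": [0,0,0]},{"translation": [0,0,1.2],"turn": [0,0,0]}])

```text
clock: 9.47
position: [0.5801, 0.2371, 0.0476]
ee_rot: [-3.105, -0.48, -0.0]
force: [0.3, -0.5, -0.1]
width: 0.389
```

>>> jog_arm(commands=[{"translation": [0,0,0.3],"turn": [0,0,0]},{"translation": [0,0,0.5],"turn": [0,0,0]},{"translation": [0,0,0.5],"turn": [0,0,0]},{"translation": [0,0,0.5],"turn": [0,0,0]}])

```text
clock: 9.8
position: [0.5801, 0.2371, 0.0476]
ee_rot: [3.105, 0.48, 0.001]
force: [-1.7, -0.3, 5.3]
width: 0.391
```

Floor contact at 5 N with no downward motion left, so the cell is set down. I'll open a little and rise.

>>> jog_arm(commands=[{"translation": [0,0,-0.3],"turn": [0,0,0]},{"translation": [0,0,-0.3],"turn": [0,0,0]},{"translation": [0,0,-0.3],"turn": [0,0,0]},{"translation": [0,0,-0.3],"turn": [0,0,0]},{"translation": [0,0,-0.3],"turn": [0,0,0]},{"translation": [0,0,-0.3],"turn": [0,0,0]}], claw=0.0)

```text
clock: 10.3
position: [0.58, 0.2371, 0.0472]
ee_rot: [3.105, 0.48, -0.0]
force: [0.3, 0.4, 0.3]
width: 0.498
```

>>> jog_arm(commands=[{"translation": [0,0,-3],"turn": [0,0,0]},{"translation": [0,0,-10],"turn": [0,0,0]},{"translation": [0,0,-25],"turn": [0,0,0]},{"translation": [0,0,-50],"turn": [0,0,0]},{"translation": [0,0,-80],"turn": [0,0,0]},{"translation": [0,0,-115],"turn": [0,0,0]},{"translation": [0,0,-150],"turn": [0,0,0]},{"translation": [0,0,-160],"turn": [0,0,0]},{"translation": [0,0,-160],"turn": [0,0,0]}])

```text
clock: 11.05
position: [0.5816, 0.2384, 0.2119]
ee_rot: [-3.103, -0.48, -0.011]
force: [0.1, 0.4, -0.1]
width: 0.503
```

Run:
```python
from h import *
np.set_printoptions(precision=4,suppress=True)
s=arm.observe();print({k:np.round(s[k],4) for k in("clock","position","ee_rot","force","width")})
W=arm.camera_info("wrist");np.save("w6.npy",[W,s],allow_pickle=True);im=arm.get_image("wrist");cv2.imwrite("pics/w6.png",im)
for q in("lamp_knob","lamp_nose_face"):
    for t in arm.landmark_of("wrist",q)[:2]:print(q,round(t["confidence"],2),np.round(t["at"],1))
im2=arm.get_image("top");cv2.imwrite("pics/top6.png",im2)
T=arm.camera_info("top")
h=cv2.cvtColor(im2,cv2.COLOR_BGR2HSV)
m=cv2.inRange(h,(0,150,120),(8,255,255))|cv2.inRange(h,(172,150,120),(180,255,255))
n_,l,st,c=cv2.connectedComponentsWithStats(m)
t=np.radians(17.6);d=np.array([-np.sin(t),np.cos(t)]);n=np.array([np.cos(t),np.sin(t)])
for i in range(1,n_):
    if st[i,4]>10:P=onz(T,[c[i]],.125)[0];print(st[i],c[i],P,"d,n",d@P[:2],n@P[:2])
```

```text
{'clock': np.float64(11.05), 'position': array([0.5816, 0.2384, 0.2119]), 'ee_rot': array([-3.1027, -0.4799, -0.0106]), 'force': array([ 0.1067,  0.3835, -0.0501]), 'width': np.float64(0.5034)}
lamp_nose_face 0.75 [254.1 256.4]
[160 129   8   6  37] [163.8108 131.6486] [0.7885 0.3349 0.125 ] d,n 0.08080970012817675 0.8528171486311636
[238 180   7   7  38] [241.1316 183.0789] [0.6276 0.088  0.125 ] d,n -0.10587152292250596 0.6248690824967407
[140 259  35  41 393] [160.5216 281.6005] [0.321  0.3319 0.125 ] d,n 0.21929993307873674 0.40631883155839965
```

View pics/w6.png

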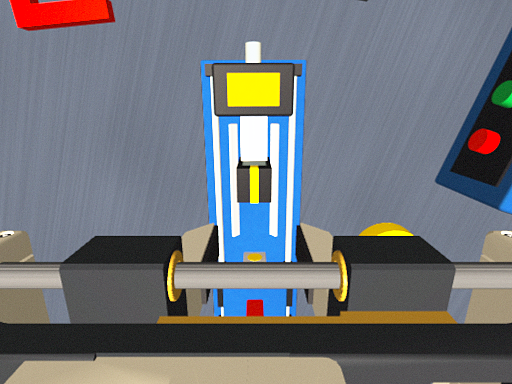

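The cell stands upright at (254,183) just off the tube end, released. The red knob is on the axis at about d=-0.106, n=0.625. I'll turn the jaws along the meter's y and go above the knob.

>>> jog_arm(commands=[{"translation": [0,12,0],"turn": [0,0,-0.12]},{"translation": [0,25,0],"turn": [0,0,-0.24]},{"translation": [0,40,0],"turn": [0,0,-0.36]},{"translation": [0,55,0],"turn": [0,0,-0.48]},{"translation": [-1,70,0],"turn": [0,0,-0.6]},{"translation": [-1,85,0],"turn": [0,0,-0.72]},{"translation": [-1,100,0],"turn": [0,0,-0.84]},{"translation": [-1,115,0],"turn": [0,0,-0.96]},{"translation": [-1,130,0],"turn": [0,0,-1.08]},{"translation": [-1.5,145,0],"turn": [0,0,-1.2]},{"translation": [-1.5,152,0],"turn": [0,0,-1.32]},{"translation": [-1.5,157,0],"turn": [0,0,-1.44]}], claw=-0.2)

```text
clock: 12.25
position: [0.6257, 0.085, 0.2055]
ee_rot: [-2.011, -2.411, 0.004]
force: [0.1, 0.1, 0.1]
width: 0.6
```

>>> jog_arm(commands=[{"translation": [0,0,0],"turn": [0,0,-0.1]},{"translation": [0,0,0],"turn": [0,0,-0.131]},{"translation": [0,0,0],"turn": [0,0,-0.131]},{"translation": [0,0,0],"turn": [0,0,-0.131]}])

```text
clock: 12.58
position: [0.6254, 0.0868, 0.206]
ee_rot: [-1.856, -2.532, 0.002]
force: [-0.7, -0.5, 0.4]
width: 0.602
```

```bash
cat > k.py <<'E'
from h import *
np.set_printoptions(precision=4,suppress=True)
t=np.radians(17.6);d=np.array([-np.sin(t),np.cos(t)]);n=np.array([np.cos(t),np.sin(t)])
def red(W,im,z=.125):
    h=cv2.cvtColor(im,cv2.COLOR_BGR2HSV)
    m=cv2.inRange(h,(0,130,60),(8,255,255))|cv2.inRange(h,(172,130,60),(180,255,255))
    N,l,st,c=cv2.connectedComponentsWithStats(m)
    for i in range(1,N):
        if st[i,4]>60:print("red",st[i],c[i],"d,n",[(round(float(d@p[:2]),4),round(float(n@p[:2]),4)) for p in onz(W,[c[i]],z)])
E
python3 - <<'E'
from k import *
s=arm.observe();print({k:np.round(s[k],4) for k in("clock","position","ee_rot","joints","force","width")})
print("tcp d,n",d@s["position"][:2],n@s["position"][:2],"ang",np.degrees(2*np.arctan2(s["ee_rot"][1],s["ee_rot"][0])))
W=arm.camera_info("wrist");im=arm.get_image("wrist");cv2.imwrite("pics/w7.png",im);red(W,im)
E
```

```text
{'clock': np.float64(12.5833), 'position': array([0.6254, 0.0868, 0.206 ]), 'ee_rot': array([-1.8562, -2.5324,  0.0019]), 'joints': array([ 0.3181,  0.6123, -0.8664,  1.5297,  0.4827,  1.2274,  1.2526]), 'force': array([-0.691 , -0.5044,  0.386 ]), 'width': np.float64(0.6017)}
tcp d,n -0.10637964988385279 0.6223864068701834 ang -252.48122579631539
red [247 176  22  35 734] [257.421  193.5354] d,n [(-0.1054, 0.619)]
```

View pics/w7.png

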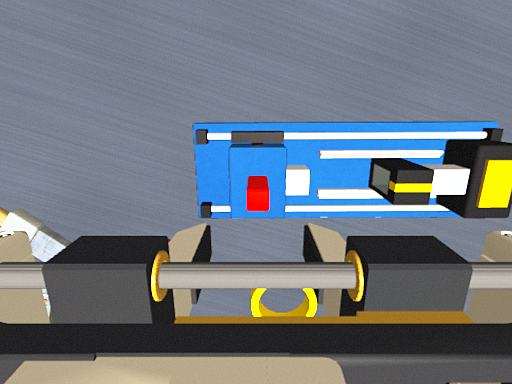

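The wrist view shows the knob at (257,193), centred between the jaws, with the cell upright at (405,180) against the tube on the right. Descending onto the knob and gripping it.

>>> jog_arm(commands=[{"translation": [1,2.5,15],"turn": [0,0,0]},{"translation": [1,2.5,40],"turn": [0,0,0]},{"translation": [1,2.5,70],"turn": [0,0,0]},{"translation": [1,2.5,95],"turn": [0,0,0]},{"translation": [1,2.5,110],"turn": [0,0,0]},{"translation": [1,2.5,114],"turn": [0,0,0]},{"translation": [1,2.5,114],"turn": [0,0,0]},{"translation": [1,2.5,114],"turn": [0,0,0]}])

```text
clock: 13.3
position: [0.6283, 0.0892, 0.0937]
ee_rot: [1.855, 2.535, 0.001]
force: [-0.1, -0.7, 0.1]
width: 0.599
```

>>> jog_arm(commands=[{"translation": [0,0,0],"turn": [0,0,0]},{"translation": [0,0,0],"turn": [0,0,0]},{"translation": [0,0,0],"turn": [0,0,0]},{"translation": [0,0,0],"turn": [0,0,0]},{"translation": [0,0,0],"turn": [0,0,0]},{"translation": [0,0,0],"turn": [0,0,0]},{"translation": [0,0,0],"turn": [0,0,0]},{"translation": [0,0,0],"turn": [0,0,0]},{"translation": [0,0,0],"turn": [0,0,0]}], claw=1, grip_force=25)

```text
clock: 14.05
position: [0.6282, 0.0885, 0.0935]
ee_rot: [1.855, 2.535, -0.0]
force: [-0.9, -1.4, 3.9]
width: 0.212
```

>>> jog_arm(commands=[{"translation": [3,0,0],"turn": [0,0,0]},{"translation": [9,0,0],"turn": [0,0,0]},{"translation": [17,0,0],"turn": [0,0,0]},{"translation": [25,0,0],"turn": [0,0,0]},{"translation": [33,0,0],"turn": [0,0,0]},{"translation": [41,0,0],"turn": [0,0,0]},{"translation": [49,0,0],"turn": [0,0,0]},{"translation": [57,0,0],"turn": [0,0,0]},{"translation": [64,0,0],"turn": [0,0,0]},{"translation": [68,0,0],"turn": [0,0,0]},{"translation": [70,0,0],"turn": [0,0,0]}])

```text
clock: 14.97
position: [0.6073, 0.1538, 0.0936]
ee_rot: [1.856, 2.532, -0.003]
force: [-0.5, -8.5, 7.3]
width: 0.215
```

>>> jog_arm(commands=[{"translation": [0,0,0],"turn": [0,0,0]},{"translation": [0,0,0],"turn": [0,0,0]}])

```text
clock: 15.13
position: [0.6072, 0.154, 0.0936]
ee_rot: [1.856, 2.533, -0.002]
force: [-1.2, -4.8, 6.0]
width: 0.213
```

Run:
```python
from k import *
s=arm.observe();print({k:np.round(s[k],4) for k in("clock","position","ee_rot","force","width")})
print("tcp d,n",d@s["position"][:2],n@s["position"][:2],"F d,n",d@s["force"][:2],n@s["force"][:2])
W=arm.camera_info("wrist");im=arm.get_image("wrist");cv2.imwrite("pics/w8.png",im)
cv2.imwrite("pics/w8c.png",cv2.resize(im[80:260,220:480],None,fx=3,fy=3,interpolation=2))
```

```text
{'clock': np.float64(15.1333), 'position': array([0.6072, 0.154 , 0.0936]), 'ee_rot': array([ 1.8559,  2.5329, -0.0024]), 'force': array([-1.1888, -4.7666,  5.9732]), 'width': np.float64(0.2126)}
tcp d,n -0.03685407738182656 0.6253696742830224 F d,n -4.18406614934324 -2.5744443727867896
```

View pics/w8c.png

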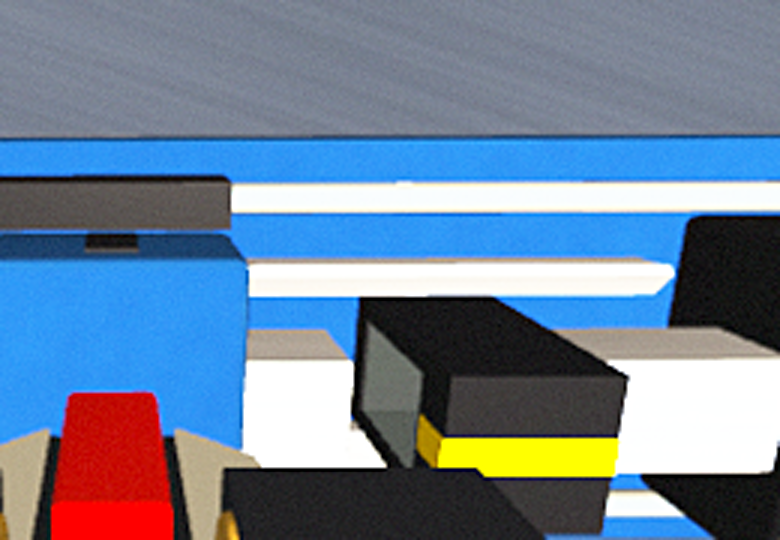

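The nose is within about 15 mm of the cell, which stands square. I'll advance, then creep while watching the push force.

>>> jog_arm(commands=[{"translation": [3,0,0],"turn": [0,0,0]},{"translation": [6,0,0],"turn": [0,0,0]},{"translation": [9,0,0],"turn": [0,0,0]}])

```text
clock: 15.43
position: [0.6048, 0.1614, 0.0935]
ee_rot: [1.857, 2.531, -0.004]
force: [-0.7, -9.0, 7.5]
width: 0.216
```

>>> jog_arm(commands=[{"translation": [0.5,0,0],"turn": [0,0,0]},{"translation": [1,0,0],"turn": [0,0,0]},{"translation": [1.5,0,0],"turn": [0,0,0]},{"translation": [2,0,0],"turn": [0,0,0]}])

```text
clock: 15.77
position: [0.6042, 0.1634, 0.0935]
ee_rot: [1.857, 2.531, -0.004]
force: [-0.4, -9.1, 7.5]
width: 0.215
```

>>> jog_arm(commands=[{"translation": [0.5,0,0],"turn": [0,0,0]},{"translation": [1,0,0],"turn": [0,0,0]}])

```text
clock: 15.93
position: [0.6039, 0.1643, 0.0935]
ee_rot: [1.857, 2.531, -0.004]
force: [-0.8, -9.2, 7.6]
width: 0.217
```

>>> jog_arm(commands=[{"translation": [0.5,0,0],"turn": [0,0,0]},{"translation": [1,0,0],"turn": [0,0,0]}])

```text
clock: 16.1
position: [0.6036, 0.1653, 0.0935]
ee_rot: [1.857, 2.531, -0.004]
force: [-1.1, -8.0, 8.1]
width: 0.215
```

>>> jog_arm(commands=[{"translation": [0.5,0,0],"turn": [0,0,0]},{"translation": [1,0,0],"turn": [0,0,0]}])

```text
clock: 16.27
position: [0.6033, 0.1662, 0.0936]
ee_rot: [1.857, 2.531, -0.004]
force: [-0.8, -8.8, 7.3]
width: 0.22
```

>>> jog_arm(commands=[{"translation": [0.5,0,0],"turn": [0,0,0]},{"translation": [1,0,0],"turn": [0,0,0]}])

```text
clock: 16.43
position: [0.603, 0.1671, 0.0935]
ee_rot: [1.857, 2.531, -0.004]
force: [-0.3, -9.2, 7.1]
width: 0.216
```

>>> jog_arm(commands=[{"translation": [0.5,0,0],"turn": [0,0,0]},{"translation": [1,0,0],"turn": [0,0,0]}])

```text
clock: 16.6
position: [0.6028, 0.1677, 0.0935]
ee_rot: [1.857, 2.531, -0.005]
force: [-0.6, -10.0, 8.4]
width: 0.217
```

>>> jog_arm(commands=[{"translation": [0.5,0,0],"turn": [0,0,0]},{"translation": [0.5,0,0],"turn": [0,0,0]}])

```text
clock: 16.77
position: [0.6027, 0.1682, 0.0935]
ee_rot: [1.857, 2.531, -0.005]
force: [0.0, -8.9, 8.7]
width: 0.215
```

>>> jog_arm(commands=[{"translation": [0.5,0,0],"turn": [0,0,0]},{"translation": [0.5,0,0],"turn": [0,0,0]}])

```text
clock: 16.93
position: [0.6025, 0.1686, 0.0935]
ee_rot: [1.857, 2.531, -0.005]
force: [-0.2, -10.0, 8.1]
width: 0.217
```

>>> jog_arm(commands=[{"translation": [0.5,0,0],"turn": [0,0,0]},{"translation": [0.5,0,0],"turn": [0,0,0]}])

```text
clock: 17.1
position: [0.6023, 0.1691, 0.0935]
ee_rot: [1.857, 2.531, -0.005]
force: [-0.5, -10.8, 8.8]
width: 0.214
```

>>> jog_arm(commands=[{"translation": [0.5,0,0],"turn": [0,0,0]},{"translation": [0.5,0,0],"turn": [0,0,0]}])

```text
clock: 17.27
position: [0.6022, 0.1695, 0.0935]
ee_rot: [1.857, 2.531, -0.005]
force: [-0.1, -10.3, 8.5]
width: 0.216
```

>>> jog_arm(commands=[{"translation": [0.5,0,0],"turn": [0,0,0]},{"translation": [0.5,0,0],"turn": [0,0,0]}])

```text
clock: 17.43
position: [0.6021, 0.17, 0.0935]
ee_rot: [1.857, 2.531, -0.005]
force: [-0.6, -10.1, 8.7]
width: 0.213
```

Run:
```python
from k import *
s=arm.observe()
print("tcp d,n",d@s["position"][:2],n@s["position"][:2],"F d,n",d@s["force"][:2],n@s["force"][:2])
W=arm.camera_info("wrist");im=arm.get_image("wrist");cv2.imwrite("pics/w9.png",im);np.save("w9.npy",[W,s],allow_pickle=True)
g=cv2.cvtColor(im,cv2.COLOR_BGR2GRAY)
old=cv2.imread("pics/w8.png",0)
# rows through tube/cell upper edges: gradient columns
for v in(196,200,204,208,212):
    r=g[v].astype(int);e=np.where(np.abs(r[2:]-r[:-2])>60)[0]+1;print(v,e[(e>280)&(e<480)])
y=cv2.inRange(cv2.cvtColor(im,cv2.COLOR_BGR2HSV),(22,120,100),(35,255,255));y[:,:330]=0;y[:, 440:]=0;q=np.argwhere(y);print("stripe cols",q[:,1].min(),q[:,1].max(),"rows",q[:,0].min(),q[:,0].max())
```

```text
tcp d,n -0.01995500704567423 0.6252902790764686 F d,n -9.429584516659165 -3.6386344557100307
196 [302 333 334 393 394 451 452 453]
200 [301 302 336 337 338 398 399 400 401 460 461]
204 [301 302 337 338 339 404 405 459 460 461]
208 [301 302 336 337 339 405 406 459 460]
212 [300 301 336 337 339 404 405 406 458 459]
stripe cols 338 403 rows 219 238
```

Force plateau about 1 N above drag, consistent with the nose sliding the cell towards the stop. Keep creeping.

>>> jog_arm(commands=[{"translation": [0.5,0,0],"turn": [0,0,0]},{"translation": [0.5,0,0],"turn": [0,0,0]}])

```text
clock: 17.65
position: [0.6019, 0.1705, 0.0935]
ee_rot: [1.857, 2.531, -0.005]
force: [0.5, -10.1, 8.1]
width: 0.219
```

>>> jog_arm(commands=[{"translation": [0.5,0,0],"turn": [0,0,0]},{"translation": [0.5,0,0],"turn": [0,0,0]}])

```text
clock: 17.82
position: [0.6018, 0.1709, 0.0936]
ee_rot: [1.857, 2.53, -0.005]
force: [0.0, -10.7, 9.5]
width: 0.218
```

>>> jog_arm(commands=[{"translation": [0.5,0,0],"turn": [0,0,0]},{"translation": [0.5,0,0],"turn": [0,0,0]}])

```text
clock: 17.98
position: [0.6017, 0.1711, 0.0935]
ee_rot: [1.857, 2.53, -0.005]
force: [0.8, -11.3, 8.6]
width: 0.215
```

>>> jog_arm(commands=[{"translation": [0.5,0,0],"turn": [0,0,0]},{"translation": [0.5,0,0],"turn": [0,0,0]}])

```text
clock: 18.15
position: [0.6017, 0.1713, 0.0935]
ee_rot: [1.857, 2.53, -0.006]
force: [0.6, -11.2, 9.3]
width: 0.217
```

>>> jog_arm(commands=[{"translation": [0.5,0,0],"turn": [0,0,0]},{"translation": [0.5,0,0],"turn": [0,0,0]}])

```text
clock: 18.32
position: [0.6016, 0.1715, 0.0935]
ee_rot: [1.857, 2.529, -0.006]
force: [0.3, -13.2, 8.9]
width: 0.215
```

Run:
```python
from k import *
F=[];D=[]
for k in range(4):
    im=arm.get_image("wrist");s=arm.observe();F.append(d@s["force"][:2]);D.append(d@s["position"][:2])
print(np.round(F,1),np.round(D,4),s["clock"])
W=arm.camera_info("wrist");cv2.imwrite("pics/w10.png",im);np.save("w10.npy",[W,s],allow_pickle=True)
g=cv2.cvtColor(im,cv2.COLOR_BGR2GRAY)
for v in(200,204,208,212):
    r=g[v].astype(int);e=np.where(np.abs(r[2:]-r[:-2])>60)[0]+1;print(v,e[(e>280)&(e<480)])
y=cv2.inRange(cv2.cvtColor(im,cv2.COLOR_BGR2HSV),(22,120,100),(35,255,255));y[:,:330]=0;y[:, 440:]=0;q=np.argwhere(y);print("stripe cols",q[:,1].min(),q[:,1].max(),"rows",q[:,0].min(),q[:,0].max())
```

```text
[-12.3 -11.6 -12.1 -12.3] [-0.0185 -0.0184 -0.0185 -0.0184] 18.5167
200 [301 302 334 335 336 397 398 399 400 458 459]
204 [301 302 335 336 337 338 403 404 457 458 459]
208 [301 302 335 336 338 404 405 457 458]
212 [301 302 335 336 403 404 456 457]
stripe cols 337 402 rows 219 238
```

The stop has been met at d≈-0.0189 and the force is now rising: 12.1 N against about 8.4 N of drag, so the spring is at about 3.7 N. I'll aim for about 14.5 N in total, roughly 1.5 mm.

>>> jog_arm(commands=[{"translation": [0.5,0,0],"turn": [0,0,0]},{"translation": [0.5,0,0],"turn": [0,0,0]},{"translation": [0.5,0,0],"turn": [0,0,0]}])

```text
clock: 18.77
position: [0.6016, 0.1716, 0.0935]
ee_rot: [1.857, 2.529, -0.006]
force: [0.6, -13.7, 9.4]
width: 0.219
```

>>> jog_arm(commands=[{"translation": [0.5,0,0],"turn": [0,0,0]},{"translation": [0.5,0,0],"turn": [0,0,0]},{"translation": [0.5,0,0],"turn": [0,0,0]}])

```text
clock: 19.02
position: [0.6015, 0.1718, 0.0935]
ee_rot: [1.858, 2.528, -0.007]
force: [0.6, -13.6, 9.4]
width: 0.22
```

```bash
cat > f.py <<'E'
from k import *
F=[];D=[]
for k in range(4):
    im=arm.get_image("wrist");s=arm.observe();F.append(d@s["force"][:2]);D.append(d@s["position"][:2])
print(np.round(F,1),np.round(D,4),s["clock"],s["width"])
cv2.imwrite("pics/f_%d.png"%(s["clock"]*100),im)
E
python3 f.py
```

```text
[-14.  -12.8 -13.3 -12.4] [-0.0181 -0.0181 -0.0181 -0.0182] 19.2167 0.21474928183992734
```

>>> jog_arm(commands=[{"translation": [0.5,0,0],"turn": [0,0,0]},{"translation": [0.9,0,0],"turn": [0,0,0]},{"translation": [0.9,0,0],"turn": [0,0,0]},{"translation": [0.9,0,0],"turn": [0,0,0]}])

```text
clock: 19.55
position: [0.6014, 0.1721, 0.0935]
ee_rot: [1.858, 2.527, -0.008]
force: [0.2, -15.3, 9.9]
width: 0.219
```

```bash
python3 f.py
```

```text
[-14.  -14.5 -14.7 -14.7] [-0.0178 -0.0178 -0.0178 -0.0178] 19.75 0.21497087913416302
```

Force 14.5 N, so the spring is at about 6 N (about 1.5 mm). I'll unload the arm inside the drag band before releasing.

>>> jog_arm(commands=[{"translation": [-0.7,0,0],"turn": [0,0,0]},{"translation": [-1.4,0,0],"turn": [0,0,0]},{"translation": [-2,0,0],"turn": [0,0,0]},{"translation": [-2,0,0],"turn": [0,0,0]}])

```text
clock: 20.08
position: [0.6014, 0.1721, 0.0935]
ee_rot: [1.857, 2.53, -0.005]
force: [-0.2, -10.3, 8.4]
width: 0.22
```

```bash
python3 f.py
```

```text
[-9.7 -9.9 -9.  -9.9] [-0.0178 -0.0178 -0.0178 -0.0178] 20.2833 0.2107597713754392
```

>>> jog_arm(commands=[{"translation": [-0.7,0,0],"turn": [0,0,0]},{"translation": [-1.4,0,0],"turn": [0,0,0]},{"translation": [-2,0,0],"turn": [0,0,0]},{"translation": [-2,0,0],"turn": [0,0,0]},{"translation": [-2,0,0],"turn": [0,0,0]}])

```text
clock: 20.7
position: [0.6014, 0.1722, 0.0935]
ee_rot: [1.856, 2.533, -0.002]
force: [-1.4, -3.9, 5.6]
width: 0.214
```

>>> jog_arm(commands=[{"translation": [0,0,0],"turn": [0,0,0]},{"translation": [0,0,0],"turn": [0,0,0]},{"translation": [0,0,0],"turn": [0,0,0]},{"translation": [0,0,0],"turn": [0,0,0]},{"translation": [0,0,0],"turn": [0,0,0]},{"translation": [0,0,0],"turn": [0,0,0]}], claw=0.1)

```text
clock: 21.2
position: [0.6011, 0.1736, 0.0932]
ee_rot: [-1.855, -2.535, -0.0]
force: [-0.1, 0.1, 0.7]
width: 0.45
```

>>> jog_arm(commands=[{"translation": [0,0,-5],"turn": [0,0,0]},{"translation": [0,0,-15],"turn": [0,0,0]},{"translation": [0,0,-35],"turn": [0,0,0]},{"translation": [0,0,-60],"turn": [0,0,0]},{"translation": [0,0,-85],"turn": [0,0,0]},{"translation": [0,0,-105],"turn": [0,0,0]},{"translation": [0,0,-115],"turn": [0,0,0]},{"translation": [0,0,-115],"turn": [0,0,0]},{"translation": [0,0,-115],"turn": [0,0,0]}])

```text
clock: 21.95
position: [0.6012, 0.1733, 0.2084]
ee_rot: [1.855, 2.534, 0.0]
force: [-0.2, 0.0, -0.9]
width: 0.452
```

Run:
```python
from k import *
s=arm.observe();print({k:np.round(s[k],4) for k in("clock","position","force","width")})
im=arm.get_image("wrist");t=arm.get_image("scene");tp=arm.get_image("top")
a=cv2.resize(im[70:260,190:512],None,fx=2.4,fy=2.4,interpolation=2)
b=cv2.resize(np.hstack([t[185:285,220:370],tp[160:260,150:280]]),(a.shape[1],276),interpolation=2)
o=np.vstack([a,b])[:,:];o=cv2.resize(o,None,fx=.8,fy=.8);print(o.shape);cv2.imwrite("pics/fin.png",o)
```

```text
{'clock': np.float64(21.95), 'position': array([0.6012, 0.1733, 0.2084]), 'force': array([-0.219 ,  0.0484, -0.8772]), 'width': np.float64(0.4518)}
(586, 618, 3)
```

View pics/fin.png

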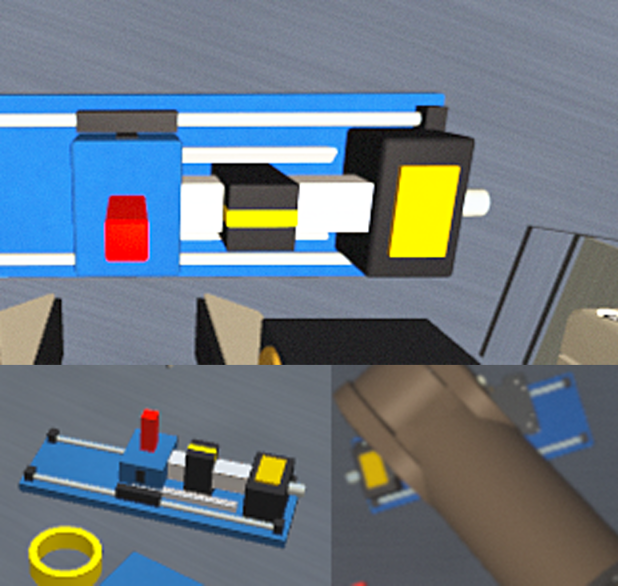

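The cell stands upright and square between the lamp nose and the tube, and the gripper is clear. Handing in.

```bash
python3 -c "
from cell import arm
print(arm.sign_off())"
```

```text
the job is handed in; nothing more can be done
None
```

The cell is on the trough floor, clamped between the lamp's nose and the detector tube, and I handed the job in at about 22 s on the robot's clock.

- **Placing:** I gripped the black-capped cell with the yellow stripe by its solid faces and lowered it about 3 mm from the detector tube's end. Its clear faces look along the light path. It touched the floor with about 5 N, and only then did I let go. I moved neither the green look-alike nor the blank.
- **Clamping:** I slid the lamp by its red knob, and the nose pushed the cell gently to the stop. I stopped at about 14.5 N of push, of which about 8.4 N is drag. That leaves about 6 N on the spring, or about 1.5 mm of its 3 mm. I then eased the arm off without the lamp moving, opened the fingers and rose clear.
- **Last checks:** The final wrist and scene views show the cell upright and square, touching both the nose and the tube. The gripper is clear, with contact force near zero.
- **Limits:** I worked out the nose's travel from the force, not from a picture. The tool's own movement after the stop, about 1.1 mm, suggests slightly less. Either figure is part-way in and not bottomed out. The arm hid most of the meter in the final top view, so that view confirmed nothing.

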